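# Get the scraper from the back of a crowded hook

## Task

The scraper hangs at the back of the crowded hook on the rack, behind the squeegee and the mesh strainer. First hang those two on the empty hook, then take the scraper down and lower it blade first into the narrow empty compartment of the cleaning caddy, next to the spray bottle, and leave it standing there. Do not drop anything, and leave the hand broom, spray bottle, saucer and dustpan as they are.

Things in the scene. Friction and masses are not known exactly. Their poses are not given: they have to be found in the camera images.
- rack: free-standing rack: level grey rail, 28 mm high and 420 mm long, on two posts 190 mm either side of its middle; nothing of it is higher than 258 mm. Fixed. Origin on the shelf under the middle of the rail's front face; y along the rail, -x out along the prongs. Three equal hooks sit on the rail 110 to 150 mm apart; which one is left, middle or right varies
- crowded_hook: hook with three things on it, 27 to 36 mm apart. Rigid prong of 6 mm wire. Origin: on its axis at the rail's front face, 240 mm above the shelf. It runs level along -x (square to the rail, towards the robot's side) for 118 mm; then the end turns up at 45 degrees to 128 mm out, its top 13 mm above the axis. y along the rail, z up
- spare_hook: the empty hook: shape, height, origin and axes as the crowded hook. Things stay where they are hung along the prong (friction); two fit, about 35 mm apart. A thing passes over the turned-up tip when lifted about 20 mm above its hanging height (14 to 27 mm will do), moving straight along the prong
- broom_hook: the third hook, with the hand broom on it: shape, height, origin and axes as the crowded hook; leave it alone
- squeegee_center (a point): T-shaped window squeegee, grey plastic handle, rubber blade: 170 mm long, head at the lower end 120 mm wide and 14 mm thick, 0.11 kg. One of the two things in front on the crowded hook; which is foremost varies. Hangs with z up along its length, y across its width (along the rail), x through its thickness (along the prong). Point: its middle, 85 mm above its lower end, 73 mm below its eye point
- squeegee_eye (a point): Squeegee's eye point: where the prong's axis lies when it hangs. Eye: upright hole 22 mm wide, from 4 mm above (45 degree gable) to 34 mm below this point, framed by straight bars, 36 mm wide outside, 12 mm thick, top 12 mm above this point. Can be pinched across its width from above, 18 mm below this point, the prong passing between; grip firmly and carry smoothly, or it swings
- strainer_center (a point): steel mesh strainer: flat round mesh 92 mm across at the lower end, flat handle, 180 mm long, 10 mm thick, 0.09 kg. The other of the two things in front on the crowded hook. Hangs with z up along its length, y across its width (along the rail), x through its thickness (along the prong). Point: its middle, 90 mm above its lower end, 80 mm below its eye point
- strainer_eye (a point): Strainer's eye point: where the prong's axis lies when it hangs. Eye: upright hole 22 mm wide, from 4 mm above (45 degree gable) to 34 mm below this point, framed by straight bars, 33 mm wide outside, 10 mm thick, top 10 mm above this point. Can be pinched across its width from above, 18 mm below this point, the prong passing between; grip firmly and carry smoothly, or it swings
- scraper_center (a point): hard-silicone scraper: flat blade 70 mm wide at the lower end, handle 20 mm wide, 180 mm long in all, 12 mm thick, 0.06 kg. Rearmost on the crowded hook, about 30 mm from the rail. Hangs with z up along its length, y across its width (along the rail), x through its thickness (along the prong). Point: its middle, 90 mm above its lower end, 78 mm below its eye point
- scraper_eye (a point): Scraper's eye point: where the prong's axis lies when it hangs. Eye: upright hole 22 mm wide, from 4 mm above (45 degree gable) to 34 mm below this point, framed by straight bars, 36 mm wide outside, 12 mm thick, top 12 mm above this point. Can be pinched across its width from above, 18 mm below this point, the prong passing between; grip firmly and carry smoothly, or it swings
- scraper_foot (a point): middle of the scraper's lower (blade) edge, 168 mm below its eye point; axes as the scraper's
- tool_slot (a point): middle of the floor (6 mm above the shelf) of the caddy's narrow empty compartment, 52 (y) by 92 mm (x) inside. Caddy: white open box, fixed, 150 (y) by 100 mm (x), walls 85 mm high; its wider compartment, towards +y, holds the spray bottle. The 70 mm blade goes in only with its width along x. The caddy is on the robot's left or right, before the rack
- spray_bottle: clear spray bottle standing in the caddy's wide compartment: 185 mm high, 70 mm across, nozzle and trigger reaching 47 mm from its axis along -x; origin at the centre of its underside; not to be disturbed
- broom_center (a point): hand broom, wooden with black bristles, 185 mm long, 66 mm wide, 22 mm thick, hanging about 55 mm out on the third hook; not to be disturbed. Hangs with z up along its length, y across its width (along the rail), x through its thickness (along the prong). Point: its middle, 92 mm above its lower end, 81 mm below its eye point
- broom_eye (a point): the hand broom's eye point: where the prong's axis lies when it hangs
- dustpan: dustpan lying on the shelf on the side where the caddy is not: pan 150 (x) by 200 mm (y), 45 mm high, handle reaching 185 mm from the origin along -x; origin at the centre of the pan's underside; not to be disturbed
- saucer: ceramic saucer on the shelf, 136 mm across, 20 mm high, origin at the centre of its underside; not to be disturbed
There are look-alikes about, which are no part of the job. Leave any blue or red look-alike of the part that bears squeegee_center alone.

How it is judged:
By the outcome, as a careful person would: the job done as asked, in the order asked, and still so for the second after the job is handed in, with the robot touching nothing.
It also fails if it takes over 61 s, if anything falls off the work surface, if the arm or the gripper's body presses on something with over 40 N, if the wrist force passes 120 N, or if a joint passes its speed limit or range.

## Robot

A 7-joint arm with a two-finger parallel gripper is mounted at the origin on the work surface. World frame = base frame: x ahead of the robot, y to its left, z up, the work surface at z = 0. Lengths are in m, angles in rad, forces in N, time in s.
With the tool pointing down it reaches from about 0.425 to 1.025 m from the base axis. Payload 9.4 kg.
Tool frame: the origin (TCP) lies on the centre line of the jaws, within the pads' length; the fingertips stand 19 mm ahead of it and the grasp point (between the pads) is the TCP; y points along the fingers, x is the direction in which the jaws open and shut, and the axes are right-handed (so a half turn about y gives the same grasp; the last joint's range is limited). The gripper opens to 93 mm and grips with 3 to 60 N. Pads are 15 mm wide; open, the fingers measure 128 mm over their backs; the gripper's body (75 mm by 188 mm) begins 65 mm behind the grasp point.
Start: joints at [-1.33, 0.599, -0.003, 1.599, 0.002, 0.943, -0.08], TCP at [0.227, 0.689, 0.238] pointing down, gripper open.
Joint ranges: [-2.57, 2.57], [-0.35, 1.97], [-1.29, 1.29], [0.11, 2.56], [-1.05, 4.19], [0.11, 1.86], [-2.63, 2.63]. Speed limits (rad/s): [2.22, 2.22, 3.01, 3.01, 3.14, 3.14, 3.14].

## Interface

Orientations are given as a rotation vector (axis times angle).
In Python, from bench import arm, fingers, planner, sense, cams gives the robot as it stands. Calls block until the motion is done:
- arm.reach(position, orientation): joint-space move of the TCP to a pose.
- arm.move_l(position, frame=None, vel=0.15): straight line of the TCP; frame=None keeps the orientation; vel is the mean speed in m/s.
- arm.move_j(angles): joint-space move.
- fingers.ungrasp() and fingers.gripper_close(): open the fingers fully, or close them until they stop; the grip force is fixed at half the most.
- arm.hold(seconds).
- planner.inverse_kinematics(position, orientation): joint angles nearest the present ones, or None.
- sense(): the state.
- cams.snapshot(name): name is "scene" or "side" or "wrist"; returns the picture (420x560x3 uint8, red, green, blue); there is no depth.
- cams.camera_params(name): a dict with "mtx" (3x3 intrinsics, pixels), "D" ([k1, k2, p1, p2, k3] as OpenCV has them; the pictures are not rectified), "R" (3x3) and "t" (3): a world point X has camera coordinates R X + t; the wrist camera has in their place "hand_eye" (4x4, takes a point from camera to tool coordinates, whose origin is the TCP and whose axes are the tool frame's). Camera axes: x right, y down, z forward; pixel columns grow to the right and rows downward; lengths in m; the calibration is good to about 2 mm. A picture is of the moment at which its call begins: read the wrist's pose just before it. camera_params takes no time and is no camera call.
A pose or a line that the arm cannot do raises arm.IKError and nothing moves.
- arm.finish_job(): hands the job in, once; it reports no verdict.
The state is a dict: "time": time; "joint_pos": joint angles; "joint_velocities": joint speeds; "joint_efforts": joint torques, N m; "tool_pos": TCP position; "orientation": TCP orientation; "contact_force": force on the tool from outside, world axes, zero at the start; "torque": the same for the moment, N m; "finger_gap": finger opening in m.
Only numpy, scipy, OpenCV 4.12 (cv2) and the standard library are available. Lean on these libraries where they do the work, as an engineer would, in place of code of your own. Each camera call takes 0.05 s, during which the arm holds its last target.

## Working session

There is one attempt and no reset: what is moved stays moved. The work goes in short steps, each a Python script; the robot and the scene stay as the last script left them, time stands still between calls to the robot, and variables do not carry over. Pictures are saved under pics/ and viewed, and the job is handed in when it is done.

```bash
ls; mkdir -p pics; python3 - <<'E'
from bench import arm, fingers, planner, sense, cams
import cv2
s=sense();print({k:s[k] for k in('time','tool_pos','orientation','finger_gap')})
for n in("scene","side","wrist"):
    im=cams.snapshot(n);cv2.imwrite(f"pics/{n}0.png",im[:,:,::-1])
    print(n,cams.camera_params(n))
E
```

```text
pics
{'time': 0.0, 'tool_pos': array([0.22643789, 0.68827281, 0.23677792]), 'orientation': array([-1.34393231, -0.9712411 ,  0.97310915]), 'finger_gap': 0.0929830619620171}
scene {'mtx': array([[470.92849991,   0.        , 280.00056981],
       [  0.        , 470.92849991, 211.76741919],
       [  0.        ,   0.        ,   1.        ]]), 'D': array([-0.01199315,  0.        ,  0.        ,  0.        ,  0.        ]), 'R': array([[-0.58103545,  0.81386241,  0.0050788 ],
       [ 0.5289374 ,  0.38234882, -0.75765072],
       [-0.61856531, -0.43753556, -0.65264048]]), 't': array([ 0.33904378, -0.2095682 ,  1.49302084])}
side {'mtx': array([[484.81509545,   0.        , 275.3948066 ],
       [  0.        , 484.81509545, 208.24350551],
       [  0.        ,   0.        ,   1.        ]]), 'D': array([-0.07936157,  0.        ,  0.        ,  0.        ,  0.        ]), 'R': array([[-0.99133776, -0.13031867, -0.01632439],
       [-0.05143517,  0.4995898 , -0.86473375],
       [ 0.12084645, -0.85640357, -0.50196519]]), 't': array([0.6175807 , 0.18151564, 1.09581281])}
wrist {'mtx': array([[349.23786332,   0.        , 278.28697226],
       [  0.        , 349.23786332, 206.92859818],
       [  0.        ,   0.        ,   1.        ]]), 'D': array([-0.04464828,  0.        ,  0.        ,  0.        ,  0.        ]), 'hand_eye': array([[ 9.99999990e-01,  1.06059606e-04, -9.67728409e-05,
         5.48922210e-04],
       [ 1.21451139e-04, -2.65406389e-01,  9.64136626e-01,
        -1.47505802e-01],
       [ 7.65718202e-05, -9.64136628e-01, -2.65406400e-01,
         7.37768535e-02],
       [ 0.00000000e+00,  0.00000000e+00,  0.00000000e+00,
         1.00000000e+00]])}
```

View pics/scene0.png

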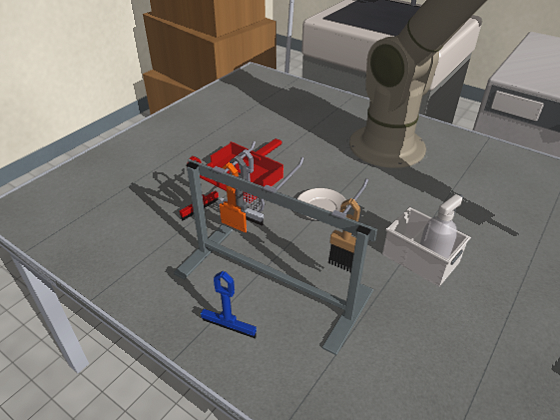

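View pics/side0.png

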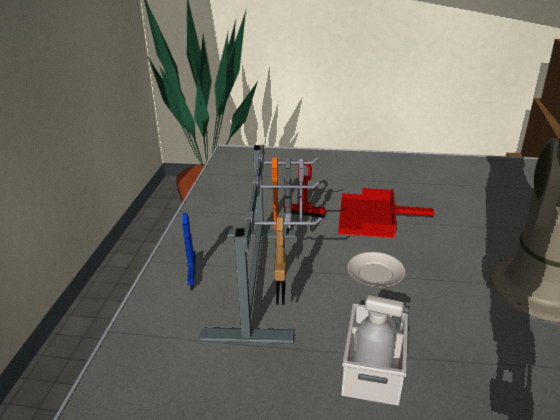

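View pics/wrist0.png

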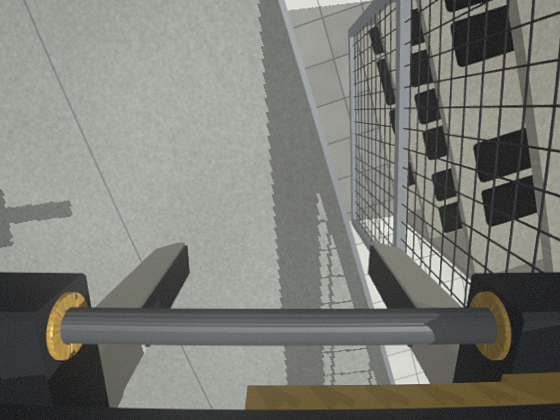

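```bash
python3 - <<'E'
import cv2
a=cv2.imread('pics/scene0.png')[125:285,160:390];cv2.imwrite('pics/scene0z.png',cv2.resize(a,None,fx=3.4,fy=3.4,interpolation=cv2.INTER_CUBIC))
a=cv2.imread('pics/side0.png')[135:315,220:450];cv2.imwrite('pics/side0z.png',cv2.resize(a,None,fx=3.3,fy=3.3,interpolation=cv2.INTER_CUBIC))
E
```

```text
(no output)
```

View pics/scene0z.png

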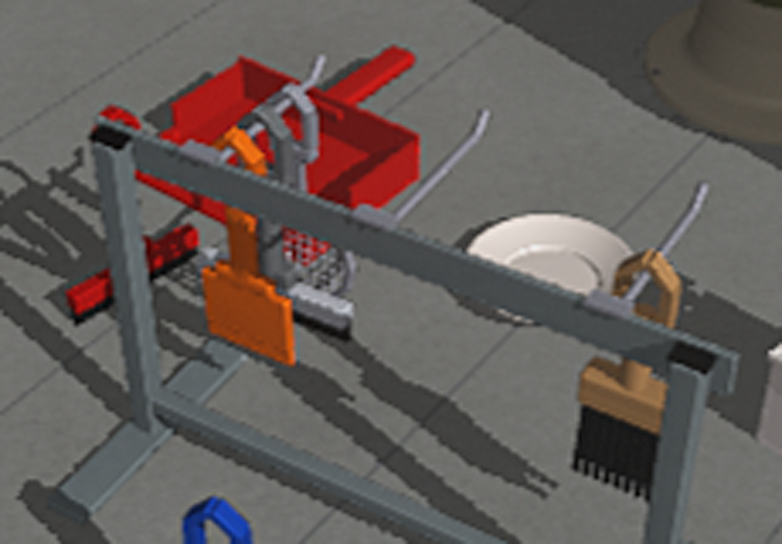

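View pics/side0z.png

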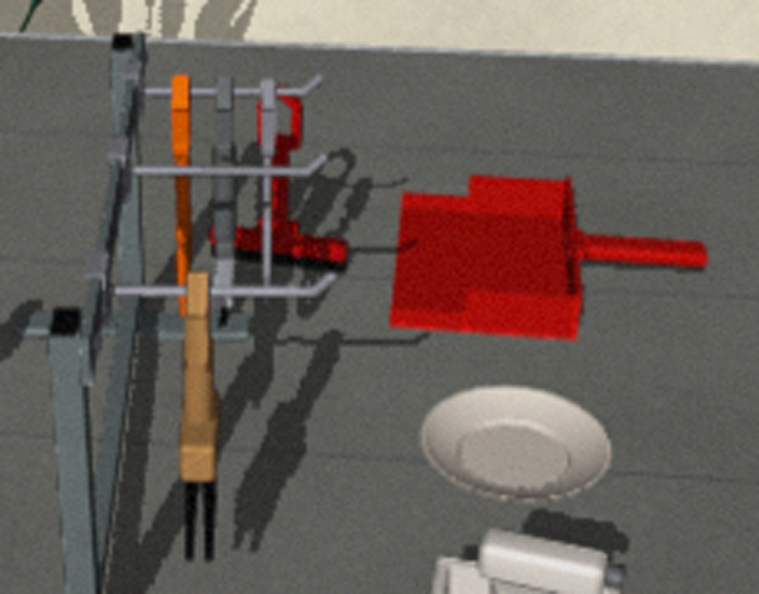

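```bash
cat > h.py <<'E'
import numpy as np, cv2
from bench import arm, fingers, planner, sense, cams
from scipy.spatial.transform import Rotation as Rn
P={n:cams.camera_params(n) for n in("scene","side","wrist")}
def pose(n,s=None):
    p=P[n]
    if n!="wrist": return p["R"],p["t"]
    s=s or sense()
    T=np.eye(4);T[:3,:3]=Rn.from_rotvec(s["orientation"]).as_matrix();T[:3,3]=s["tool_pos"]
    W=np.linalg.inv(T@p["hand_eye"]);return W[:3,:3],W[:3,3]
def ray(n,uv,Rt=None):
    R,t=Rt or pose(n)
    q=cv2.undistortPoints(np.array([[uv]],float),P[n]["mtx"],P[n]["D"])[0,0]
    d=R.T@np.array([q[0],q[1],1.]);return -R.T@t,d/np.linalg.norm(d)
def onplane(n,uv,z,Rt=None,ax=2):
    c,d=ray(n,uv,Rt);return c+d*(z-c[ax])/d[ax]
def tri(*obs):
    A=np.zeros((3,3));b=np.zeros(3);L=[]
    for o in obs:
        c,d=ray(*o);M=np.eye(3)-np.outer(d,d);A+=M;b+=M@c;L.append((c,M))
    X=np.linalg.solve(A,b);return X,max(np.linalg.norm(M@(X-c)) for c,M in L)
def proj(n,X,Rt=None):
    R,t=Rt or pose(n)
    return cv2.projectPoints(np.atleast_2d(np.array(X,float)),cv2.Rodrigues(R)[0],t,P[n]["mtx"],P[n]["D"])[0][:,0]
E
python3 - <<'E'
from h import *
np.set_printoptions(precision=4,suppress=True)
S=lambda u,v:("scene",(160+u/3.4,125+v/3.4)); D=lambda u,v:("side",(220+u/3.3,135+v/3.3))
for n,a,b in[("tipC",(322,58),(320,77)),("tipS",(486,113),(325,157)),("tipB",(703,186),(333,277)),
 ("baseS",(390,218),(136,170)),("baseB",(625,305),(116,291)),("strEyeTop",(300,92),(267,82)),("sqTop",(270,108),(225,78)),("scrTop",(236,130),(180,76)),("bend S",(470,142),(308,171)),("brTop",(650,255),(198,274)),("railtopL",(112,128),(125,40)),("railtopR",(690,352),(64,318))]:
    X,e=tri(S(*a),D(*b));print(n,X,round(e*1000,1))
s=sense();R=Rn.from_rotvec(s["orientation"]).as_matrix();print(R)
E
```

```text
tipC [ 0.5357 -0.1048  0.2502] 1.3
tipS [0.5256 0.0167 0.2497] 1.0
tipB [0.5133 0.1616 0.249 ] 0.8
baseS [0.6444 0.0296 0.244 ] 2.1
baseB [0.6324 0.1778 0.245 ] 1.9
strEyeTop [ 0.5726 -0.094   0.2488] 2.1
sqTop [ 0.6018 -0.0944  0.2514] 1.2
scrTop [ 0.6336 -0.0951  0.2517] 0.7
bend S [0.5372 0.0127 0.235 ] 2.9
brTop [0.5887 0.1677 0.2498] 1.0
railtopL [ 0.6815 -0.1523  0.2548] 1.0
railtopR [0.653  0.2263 0.2548] 0.0
[[ 0.3125 -0.0002 -0.9499]
 [ 0.9499 -0.0011  0.3125]
 [-0.0011 -1.     -0.0001]]
```

```bash
cat >> h.py <<'E'
def ori(yaw,flip=False):
    # tool pointing down, tool x along rail y-axis of a frame at yaw
    x=np.array([-np.sin(yaw),np.cos(yaw),0])*(-1 if flip else 1);y=np.array([0,0,-1.])
    return Rn.from_matrix(np.c_[x,y,np.cross(x,y)]).as_rotvec()
def snap(n,f):
    s=sense();Rt=pose(n,s);im=cams.snapshot(n);cv2.imwrite(f"pics/{f}.png",im[:,:,::-1]);
    np.savez(f"pics/{f}.npz",R=Rt[0],t=Rt[1]);return im
def ld(f):
    z=np.load(f"pics/{f}.npz");return z["R"],z["t"]
E
python3 - <<'E'
from h import *
np.set_printoptions(precision=4,suppress=True)
yaw=np.radians(4.6)
for fl in(0,1): print(planner.inverse_kinematics([.53,-.04,.40],ori(yaw,fl)))
for fl in(0,1): print(planner.inverse_kinematics([.45,.35,.2],ori(np.pi/2,fl)))
s=sense()
arm.move_l([s["tool_pos"][0],s["tool_pos"][1],.36],vel=.25)
arm.reach([.53,-.04,.40],ori(yaw))
snap("wrist","w1");print(sense()["time"],sense()["joint_pos"],sense()["tool_pos"])
# red lookalike & caddy rough
S=lambda u,v:("scene",(160+u/3.4,125+v/3.4)); D=lambda u,v:("side",(220+u/3.3,135+v/3.3))
E
```

```text
[-0.363   0.2108  0.4137  1.8435 -0.0942  1.1064  1.7359]
[-0.8432  0.3359  1.1193  1.8648 -0.3314  1.147  -1.0968]
[-0.4004  0.5051 -0.5141  1.9735  0.356   0.7516  2.0169]
[-0.9702  0.4751  0.2993  2.0097 -0.2144  0.6864 -0.5356]
3.625 [-0.463   0.2198  0.5412  1.8484 -0.1259  1.1074  1.7763] [ 0.5302 -0.0392  0.3999]
```

View pics/w1.png

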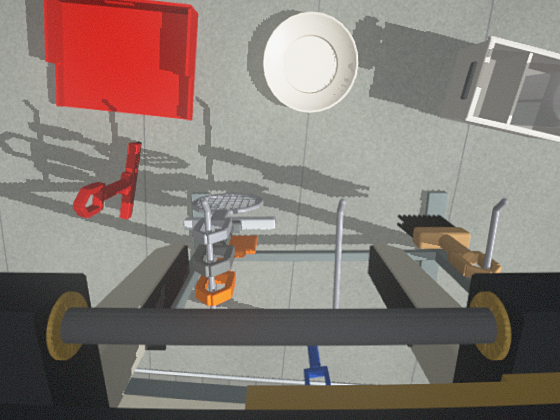

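```bash
python3 - <<'E'
import cv2
a=cv2.imread('pics/w1.png')[185:320,160:360];cv2.imwrite('pics/w1z.png',cv2.resize(a,None,fx=4,fy=4,interpolation=cv2.INTER_CUBIC))
E
```

```text
(no output)
```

View pics/w1z.png

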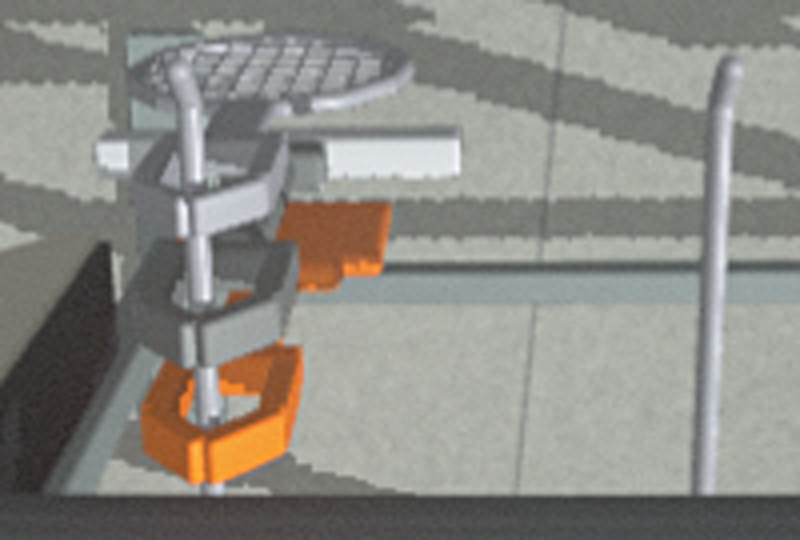

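```bash
python3 - <<'E'
from h import *
np.set_printoptions(precision=4,suppress=True)
Rt=ld("w1");f=lambda u,v,z:onplane("wrist",(160+u/4,185+v/4),z,Rt)
g=lambda u,v,z:onplane("wrist",(u,v),z,Rt)
for n,a in dict(str=(187.5,219,.25),sq=(195.5,342,.252),scr=(208,459,.252),C1=(200,265,.24),C2=(207,385,.24),S1=(715,180,.24),S2=(706,470,.24),tipS=(730,63,.25),tipC=(180,62,.25)).items(): print(n,f(*a))
print("brbase?",g(501,200,.25))
for p in[(490,38),(468,120),(524,130),(527,53)]:print(p,g(*p,.085))
for p in[(75,205),(105,192),(130,145),(130,215)]:print("red",p,g(*p,0))
Ra=np.radians
E
```

```text
str [ 0.5743 -0.1002  0.25  ]
sq [ 0.6038 -0.0972  0.252 ]
scr [ 0.634  -0.0935  0.252 ]
C1 [ 0.5896 -0.0988  0.24  ]
C2 [ 0.621  -0.0962  0.24  ]
S1 [0.5585 0.0201 0.24  ]
S2 [0.6342 0.0278 0.24  ]
tipS [0.528  0.0178 0.25  ]
tipC [ 0.5376 -0.1028  0.25  ]
brbase? [0.5155 0.1601 0.25  ]
(490, 38) [0.3449 0.2102 0.085 ]
(468, 120) [0.4459 0.2029 0.085 ]
(524, 130) [0.4514 0.2819 0.085 ]
(527, 53) [0.357  0.2621 0.085 ]
red (75, 205) [ 0.6308 -0.3668  0.    ]
red (105, 192) [ 0.6046 -0.3151  0.    ]
red (130, 145) [ 0.5255 -0.2718  0.    ]
red (130, 215) [ 0.6404 -0.2751  0.    ]
```

```bash
cat >> h.py <<'E'
YAW=np.radians(4.8); PX=np.array([np.cos(YAW),np.sin(YAW),0])  # into rail
TS=np.array([.5270,.0172,0]); TC=np.array([.5368,-.1036,0])
def st(l=""):
    s=sense();print(l,"t=%.2f"%s["time"],np.round(s["tool_pos"],4),"F",np.round(s["contact_force"],1),"M",np.round(s["torque"],2),"gap %.4f"%s["finger_gap"])
E
python3 - <<'E'
from h import *
o=ori(YAW)
g=np.array([.5743,-.1002,.222])
arm.reach(g+[0,0,.07],o);st("above")
arm.move_l(g,vel=.12);st("at")
fingers.gripper_close();st("closed")
arm.move_l(g+[0,0,.02],vel=.05);st("lifted")
snap("side","s2");snap("scene","c2");snap("wrist","w2")
E
python3 - <<'E'
import cv2,numpy as np
a=cv2.imread('pics/s2.png')[110:310,220:440];b=cv2.imread('pics/c2.png')[100:300,170:390]
cv2.imwrite('pics/v2.png',np.hstack([cv2.resize(a,(400,364)),cv2.resize(b,(400,364))]))
E
```

```text
above t=4.22 [ 0.5744 -0.0999  0.2924] F [-0.2  0.7  0.7] M [0.06 0.02 0.  ] gap 0.0929
at t=4.95 [ 0.5748 -0.1001  0.223 ] F [0.1 0.6 0.5] M [ 0.04 -0.06  0.01] gap 0.0929
closed t=5.92 [ 0.5743 -0.1006  0.222 ] F [ 0.3 -1.6  0.4] M [-0.39  0.02 -0.04] gap 0.0324
lifted t=6.47 [ 0.5744 -0.1     0.2423] F [ 0.1  0.4 -1.3] M [ 0.06 -0.01 -0.01] gap 0.0329
```

View pics/v2.png

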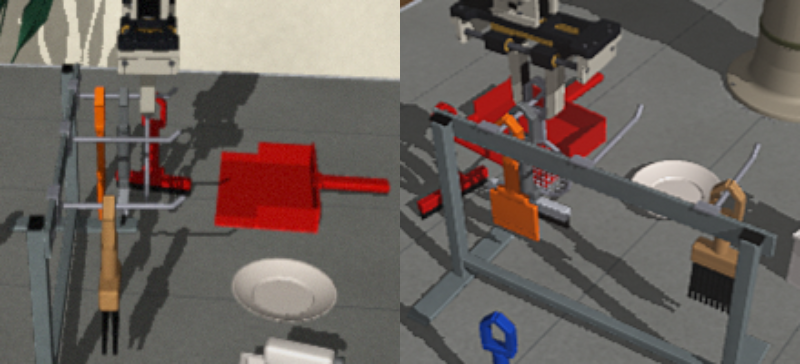

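View pics/w2.png

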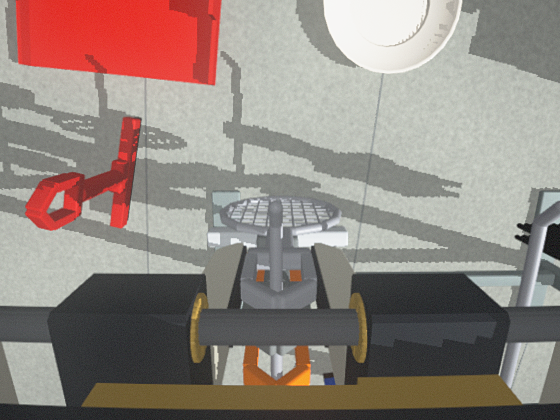

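```bash
python3 - <<'E'
from h import *
def at(T,d,z): return T+PX*d+[0,0,z]
arm.move_l(at(TC,-.040,.242),vel=.09);st("out")
arm.move_l(at(TS,-.035,.242),vel=.10);st("front of spare")
snap("wrist","w3");snap("side","s3")
E
python3 - <<'E'
import cv2,numpy as np
a=cv2.imread('pics/s3.png')[110:310,220:440];b=cv2.imread('pics/w3.png')[120:330,170:390]
cv2.imwrite('pics/v3.png',np.hstack([cv2.resize(a,(400,364)),cv2.resize(b,(400,382))[:364]]))
E
```

```text
out t=7.63 [ 0.4976 -0.1068  0.2421] F [ 0.3  0.6 -1.7] M [ 0.05 -0.01  0.01] gap 0.0327
front of spare t=9.00 [0.4921 0.0136 0.242 ] F [-0.3 -0.4 -0.1] M [0.05 0.   0.02] gap 0.0327
```

View pics/v3.png

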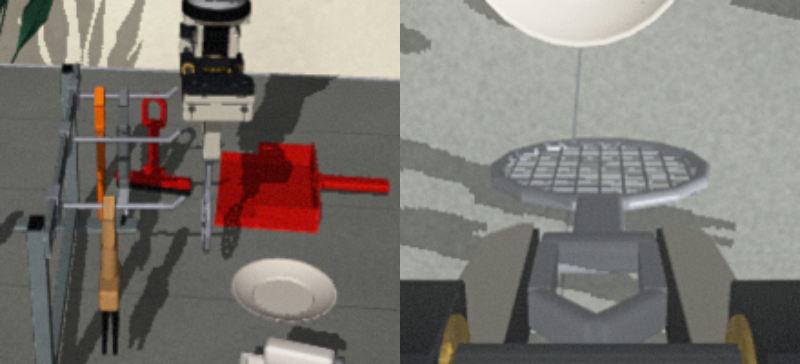

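```bash
python3 - <<'E'
from h import *
def at(T,d,z): return T+PX*d+[0,0,z]
arm.move_l(at(TS,.088,.242),vel=.09);st("in")
arm.move_l(at(TS,.088,.2225),vel=.05);st("low")
fingers.ungrasp();st("open")
arm.move_l(at(TS,.088,.31),vel=.15);st("up")
snap("wrist","w4");snap("side","s4");snap("scene","c4")
E
cat > v.py <<'E'
import cv2,numpy as np,sys
n=sys.argv[1]
a=cv2.imread(f'pics/s{n}.png')[110:310,220:440];b=cv2.imread(f'pics/c{n}.png')[100:300,170:390];c=cv2.imread(f'pics/w{n}.png')
r=lambda x:cv2.resize(x,(400,300))
cv2.imwrite(f'pics/v{n}.png',np.vstack([np.hstack([r(a),r(b)]),np.hstack([r(c),r(c[180:320,170:370])])]))
E
python3 v.py 4
```

```text
in t=10.62 [0.6142 0.0245 0.2421] F [-0.2 -0.1 -1.5] M [ 0.05 -0.01  0.03] gap 0.0328
low t=11.16 [0.6145 0.0245 0.222 ] F [ 0.9  0.  -1.6] M [-0.   -0.01 -0.01] gap 0.0327
open t=12.23 [0.6147 0.0245 0.2225] F [-0.5 -0.5 -0.6] M [0.   0.   0.02] gap 0.0928
up t=12.97 [0.6143 0.0248 0.3093] F [ 0.3 -0.1 -0.2] M [0.01 0.08 0.02] gap 0.0933
```

View pics/v4.png

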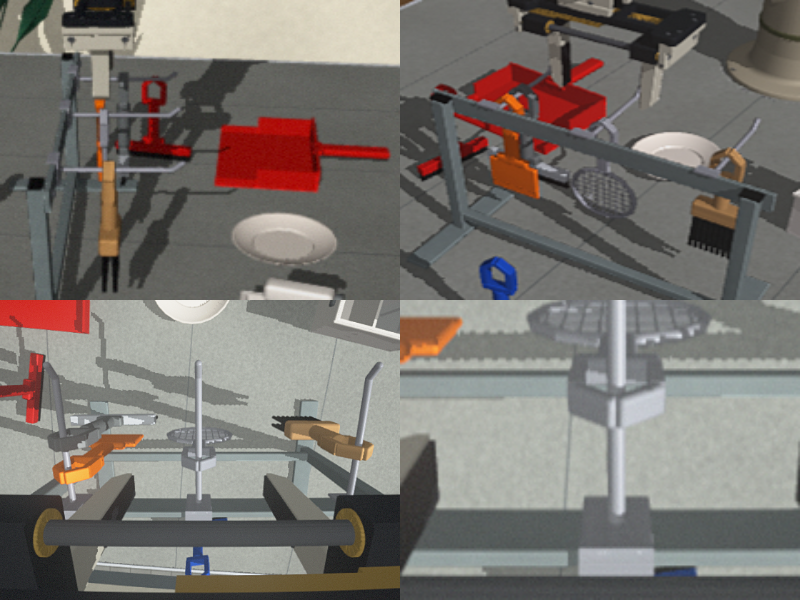

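```bash
python3 - <<'E'
from h import *
Rt=ld("w4");im=cv2.imread("pics/w4.png")
for X in[(.6038,-.0972,.252),(.634,-.0935,.252),(.6145,.0245,.250)]:
    p=proj("wrist",X,Rt)[0];print(p);cv2.circle(im,tuple(int(round(v)) for v in p),1,(255,0,255),-1)
a=im[160:320,50:350];cv2.imwrite("pics/w4m.png",cv2.resize(a,None,fx=2.6,fy=2.6,interpolation=cv2.INTER_NEAREST))
E
```

```text
[ 81.06379421 201.51802478]
[ 89.95758915 247.69316146]
[276.89636699 232.8901121 ]
```

View pics/w4m.png

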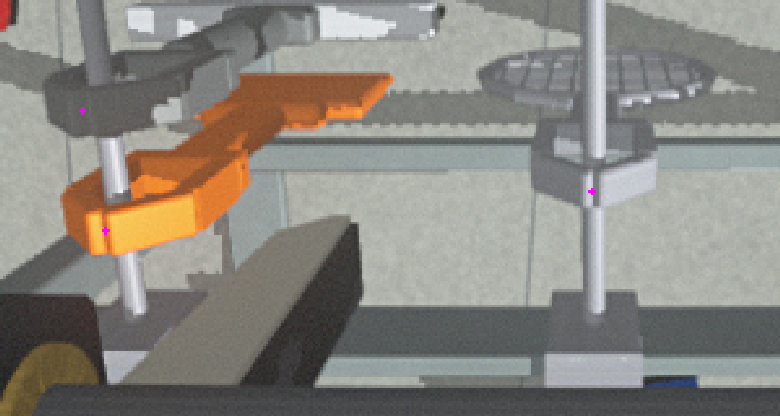

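```bash
python3 - <<'E'
from h import *
def at(T,d,z): return T+PX*d+[0,0,z]
o=ori(YAW)
g=np.array([.6038,-.0975,.222])
arm.move_l(g+[0,0,.09],vel=.2)
arm.move_l(g,vel=.12);st("at")
fingers.gripper_close();st("closed")
arm.move_l(g+[0,0,.02],vel=.05);st("lifted")
arm.move_l(at(TC,-.042,.242),vel=.09);st("out")
snap("wrist","w5");snap("side","s5");snap("scene","c5")
E
python3 v.py 5
```

```text
at t=14.78 [ 0.6042 -0.0975  0.2226] F [ 0.1  0.3 -0.1] M [ 0.01 -0.03 -0.01] gap 0.0929
closed t=15.71 [ 0.6038 -0.0981  0.2221] F [ 0.4 -2.1 -0. ] M [-0.47 -0.04  0.01] gap 0.0357
lifted t=16.26 [ 0.6038 -0.0973  0.2422] F [ 0.5  0.3 -0.8] M [ 0.04  0.02 -0.02] gap 0.0357
out t=17.62 [ 0.4955 -0.107   0.242 ] F [ 0.5 -0.8 -1.4] M [ 0.04 -0.02 -0.04] gap 0.0356
```

View pics/v5.png

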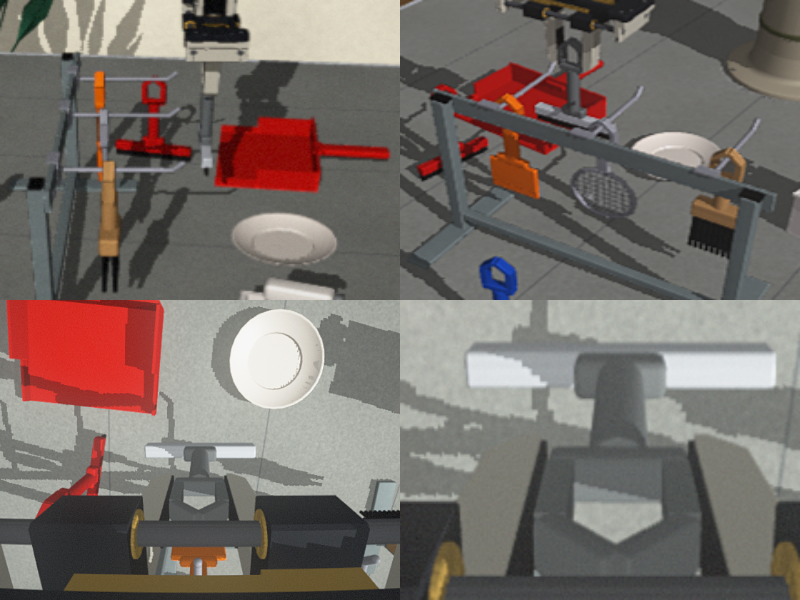

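```bash
python3 - <<'E'
from h import *
def at(T,d,z): return T+PX*d+[0,0,z]
arm.move_l(at(TS,-.037,.242),vel=.10);st("front")
arm.move_l(at(TS,.050,.242),vel=.09);st("in")
arm.move_l(at(TS,.050,.2225),vel=.05);st("low")
fingers.ungrasp();st("open")
arm.move_l(at(TS,.050,.31),vel=.15);st("up")
g=np.array([.634,-.0940,.222])
arm.move_l(g+[0,0,.09],vel=.2);st()
snap("wrist","w6");snap("side","s6");snap("scene","c6")
E
python3 v.py 6
```

```text
front t=19.14 [0.4901 0.0135 0.2421] F [-0.4  0.2 -0.9] M [ 0.03 -0.03  0.07] gap 0.0361
in t=20.26 [0.5763 0.0212 0.242 ] F [ 0.3  0.4 -0.3] M [0.05 0.   0.03] gap 0.0357
low t=20.80 [0.5766 0.0213 0.222 ] F [-0.4 -1.1 -0.3] M [ 0.08  0.   -0.03] gap 0.0360
open t=21.83 [0.5768 0.0214 0.2225] F [ 0.7  0.8 -0.7] M [0.03 0.   0.01] gap 0.0934
up t=22.57 [0.5764 0.0216 0.3094] F [-0.8  0.3  1. ] M [ 0.02  0.   -0.02] gap 0.0935
 t=23.36 [ 0.6335 -0.0929  0.3113] F [ 0.5 -0.7 -0.1] M [-0.01  0.03  0.01] gap 0.0932
```

View pics/v6.png

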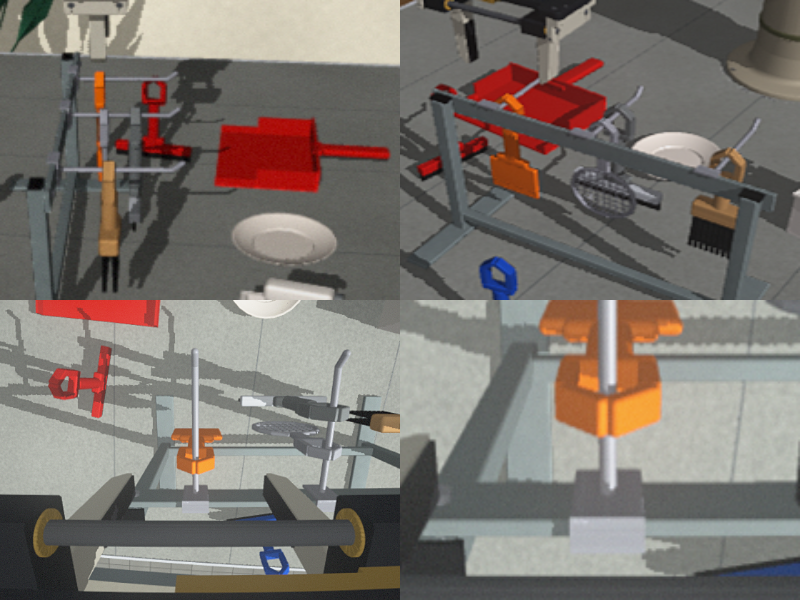

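```bash
python3 - <<'E'
from h import *
g=np.array([.634,-.0940,.222])
arm.move_l(g,vel=.12);st("at")
fingers.gripper_close();st("closed")
def at(T,d,z): return T+PX*d+[0,0,z]
arm.move_l(g+[0,0,.02],vel=.05);st("lifted")
arm.move_l(at(TC,-.042,.242),vel=.10);st("out")
snap("wrist","w7");snap("side","s7");snap("scene","c7")
a=cv2.imread('pics/c7.png')[180:290,370:480];b=cv2.imread('pics/s7.png')[285:410,330:420];c=cv2.imread('pics/w1.png')[25:150,450:560]
r=lambda x:cv2.resize(x,None,fx=400/x.shape[1],fy=400/x.shape[1],interpolation=cv2.INTER_CUBIC)
cv2.imwrite('pics/cadA.png',np.hstack([r(a)[:400],r(c)[:400]]));cv2.imwrite('pics/cadB.png',r(b))
E
python3 v.py 7
```

```text
at t=24.41 [ 0.6344 -0.0941  0.2226] F [ 0.4  0.1 -0.6] M [ 0.05 -0.    0.02] gap 0.0929
closed t=25.33 [ 0.6341 -0.0947  0.2221] F [ 0.4 -3.1  0.2] M [-0.58 -0.04  0.01] gap 0.0365
lifted t=25.88 [ 0.634  -0.0938  0.2422] F [ 0.1 -0.4  0.4] M [0.08 0.01 0.05] gap 0.0363
out t=27.43 [ 0.4955 -0.1071  0.2419] F [-0.9 -0.7 -0.7] M [ 0.02  0.02 -0.  ] gap 0.0364
```

View pics/v7.png

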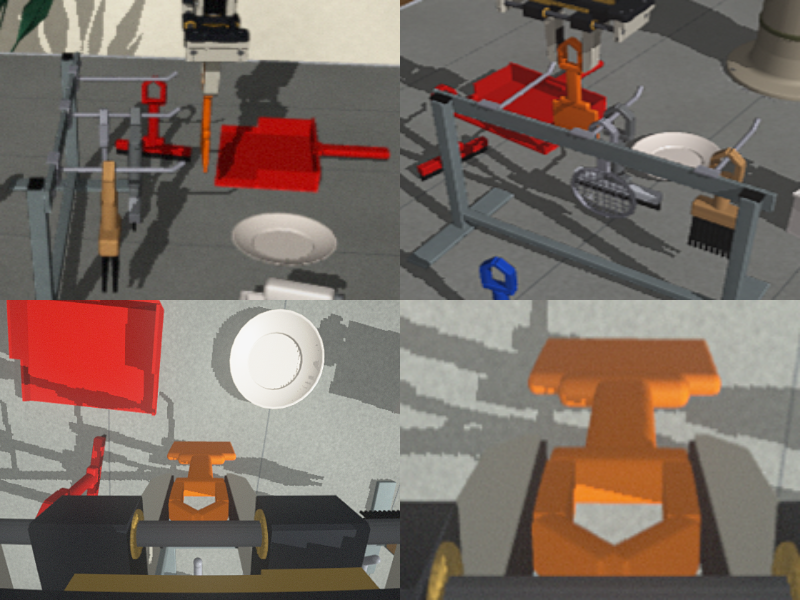

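View pics/cadA.png

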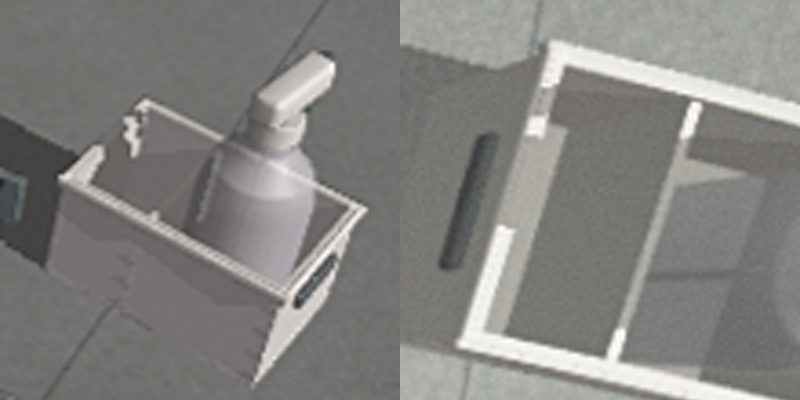

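View pics/cadB.png

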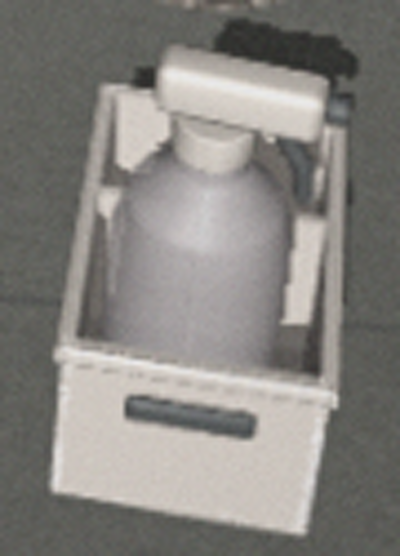

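```bash
python3 - <<'E'
from h import *
np.set_printoptions(precision=4,suppress=True)
k=400/110;R1=ld("w1")
C=lambda u,v:("scene",(370+u/k,180+v/k));W=lambda u,v:("wrist",(450+u/k,25+v/k),R1);D=lambda u,v:("side",(330+u*.225,285+v*.225))
z=.085
pts={}
for n,c,w,d in[("xMyM-",C(62,178),W(62,346),D(103,88)),("xmym",C(146,100),W(150,43),D(345,120)),("xmyM",C(366,210),None,D(333,400)),("xMyM",C(287,298),None,D(62,355))]:
    o=[a for a in(c,w,d) if a]
    P3=[onplane(a[0],a[1],z,a[2] if len(a)>2 else None)[:2] for a in o]
    print(n,*P3,tri(*o));pts[n]=np.mean(P3,0)
for p in[W(297,103),W(215,352)]:print("div",onplane(p[0],p[1],z,p[2]))
a,b,c,d=[pts[x] for x in("xMyM-","xmym","xmyM","xMyM")]
print("centre",(a+b+c+d)/4,"xdir",np.degrees(np.arctan2(*(a-b+d-c)[::-1])),"ydir",np.degrees(np.arctan2(*(c-b+d-a)[::-1]))-90,np.linalg.norm(a-b),np.linalg.norm(c-d),np.linalg.norm(c-b),np.linalg.norm(d-a))
E
```

```text
xMyM- [0.4464 0.2015] [0.4463 0.2016] [0.4431 0.2032] (array([0.4448, 0.2017, 0.0839]), np.float64(0.0017545921364395505))
xmym [0.3444 0.2132] [0.3434 0.2115] [0.3403 0.2132] (array([0.3416, 0.2124, 0.0834]), np.float64(0.0017560887373684253))
xmyM [0.3629 0.3667] [0.3592 0.3675] (array([0.3591, 0.3659, 0.0824]), np.float64(0.0006052744558432806))
xMyM [0.4634 0.3535] [0.459  0.3561] (array([0.4589, 0.3528, 0.081 ]), np.float64(0.00027713283844448753))
div [0.3567 0.2684 0.085 ]
div [0.4429 0.2588 0.085 ]
centre [0.4026 0.2842] xdir -6.426193407351661 ydir -6.380820557426063 0.10310610514513074 0.10086208918523615 0.15553247507348153 0.1535204031199225
```

```bash
python3 - <<'E'
from h import *
np.set_printoptions(precision=3,suppress=True)
y=np.radians(90-6.4)
print(sense()["joint_pos"])
for fl in(0,1):
    for z in(.30,.156): print(fl,planner.inverse_kinematics([.398,.238,z],ori(y,fl)))
E
```

```text
[-0.293  0.368  0.532  2.111 -0.277  0.729  2.073]
0 [-0.845  0.205  0.222  2.11  -0.061  0.832  2.444]
0 [-0.737  0.425  0.102  2.267 -0.096  0.453  2.473]
1 [-1.483  0.345  1.109  2.139 -0.402  0.885 -0.247]
1 [-1.266  0.591  0.916  2.297 -0.841  0.635  0.179]
```

```bash
python3 - <<'E'
from h import *
y=np.radians(90-6.4)
arm.move_l([.47,-.105,.30],vel=.12)
arm.move_l([.398,.238,.30],frame=ori(y),vel=.13);st("above slot")
arm.hold(.4)
snap("wrist","w8");snap("side","s8");snap("scene","c8");print(sense()["joint_pos"])
a=cv2.imread('pics/c8.png')[80:300,350:500];b=cv2.imread('pics/s8.png')[180:420,280:470]
r=lambda x:cv2.resize(x,(400,int(400*x.shape[0]/x.shape[1])))[:500]
cv2.imwrite('pics/v8.png',np.hstack([r(a),r(b)]))
E
```

```text
above slot t=31.11 [0.3981 0.2377 0.3   ] F [ 0.4 -0.  -0.5] M [0.09 0.13 0.01] gap 0.0363
[-0.78128343  0.2044867   0.14491179  2.1066043  -0.03965149  0.83299091
  2.41721361]
```

View pics/v8.png

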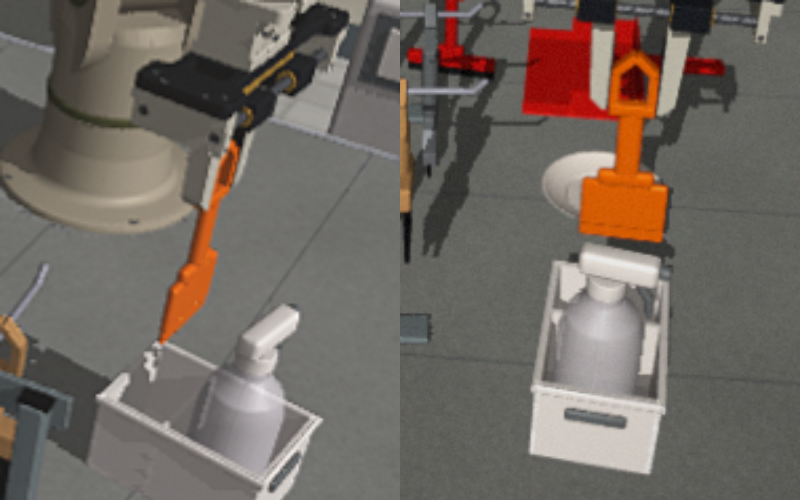

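View pics/w8.png

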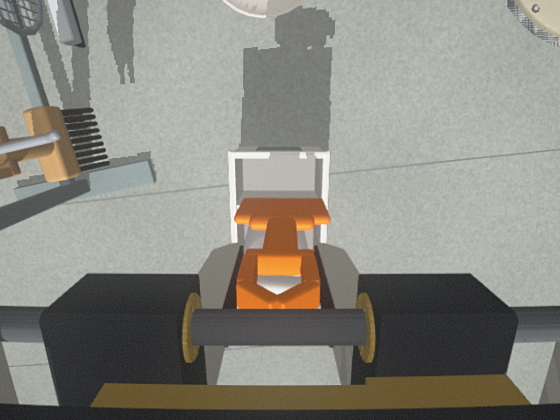

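```bash
python3 - <<'E'
from h import *
Rt=ld("w8");im=cv2.imread("pics/w8.png")
a=np.radians(-6.4);X=np.array([np.cos(a),np.sin(a),0]);Y=np.array([-np.sin(a),np.cos(a),0])
f=np.array([.3981,.2377,.15])
for sx in(-1,1):
  for sy in(-1,1):
    p=proj("wrist",f+X*.035*sx+Y*.006*sy,Rt)[0];cv2.circle(im,tuple(int(round(v)) for v in p),2,(255,0,255),-1);print(p)
    p=proj("wrist",[.398,.238,.085]+X*.046*sx+Y*.026*sy,Rt)[0];cv2.circle(im,tuple(int(round(v)) for v in p),2,(0,255,0),-1)
o=im[130:310,190:370];cv2.imwrite("pics/w8m.png",cv2.resize(o,None,fx=3.3,fy=3.3,interpolation=cv2.INTER_NEAREST))
im=cv2.imread("pics/s8.png")
for sx in(-1,1):
    p=proj("side",f+X*.035*sx)[0];q=proj("side",f+X*.01*sx+[0,0,.1])[0]
    for v in(p,q):cv2.circle(im,tuple(int(round(t)) for t in v),1,(255,0,255),-1)
im2=cv2.imread("pics/c8.png")
for sx in(-1,1):
    p=proj("scene",f+X*.035*sx)[0];q=proj("scene",f+X*.018*sx+[0,0,.18])[0]
    for v in(p,q):cv2.circle(im2,tuple(int(round(t)) for t in v),1,(255,0,255),-1)
r=lambda x:cv2.resize(x,(400,400),interpolation=cv2.INTER_NEAREST)
cv2.imwrite('pics/v8m.png',np.hstack([r(im2[130:250,390:510]),r(im[190:310,320:440])]))
E
```

```text
[317.58222627 190.82740627]
[317.17995909 204.10900335]
[237.40540488 190.82659443]
[237.82401606 204.10725042]
```

View pics/w8m.png

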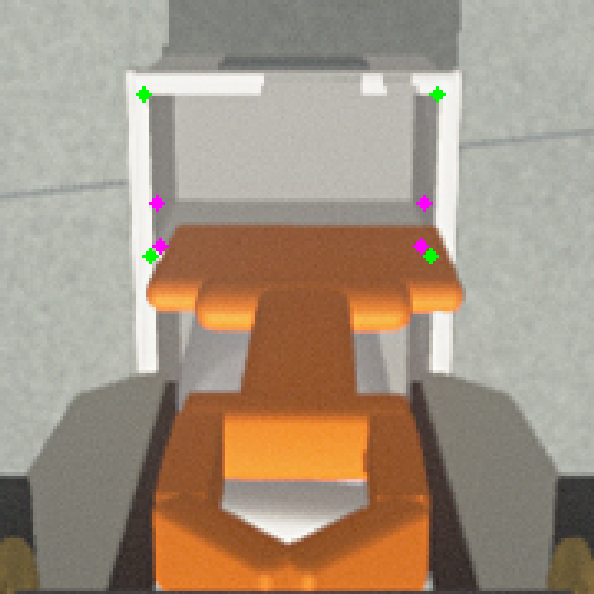

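View pics/v8m.png

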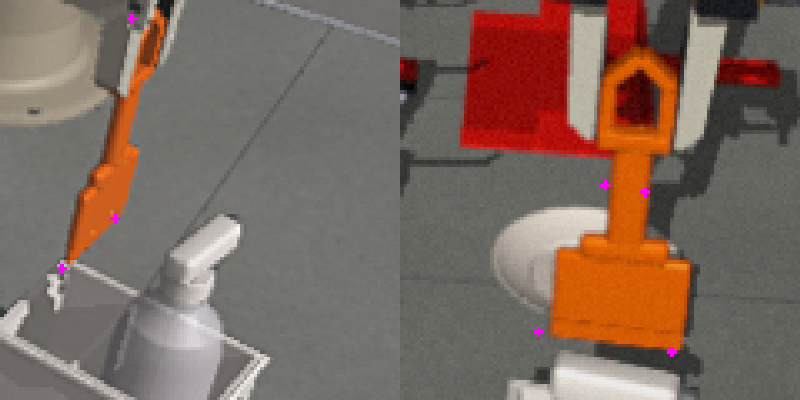

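```bash
python3 - <<'E'
from h import *
np.set_printoptions(precision=4,suppress=True)
Rt=ld("w8");a=np.radians(-6.4);X=np.array([np.cos(a),np.sin(a),0]);Y=np.array([-np.sin(a),np.cos(a),0])
W=[(190+178/3.3,130+225/3.3),(190+440/3.3,130+225/3.3)]
D=[(320+153/3.333,190+335/3.333),(320+284/3.333,190+348/3.333)]
c=np.array([.398,.238,.15])
for z in(.146,.150,.154):
    w=np.mean([onplane("wrist",p,z,Rt) for p in W],0);d=np.mean([onplane("side",p,z) for p in D],0)
    print(z,"wrist -Y edge",(w-c)@X,(w-c)@Y,"side +Y edge",(d-c)@X,(d-c)@Y, np.linalg.norm(onplane("wrist",W[0],z,Rt)-onplane("wrist",W[1],z,Rt)),np.linalg.norm(onplane("side",D[0],z)-onplane("side",D[1],z)))
E
```

```text
0.146 wrist -Y edge -0.005325548470294977 0.0013214990918798215 side +Y edge -0.00806740318171103 -0.005165191789363901 0.07064943219350231 0.07012910264404225
0.15 wrist -Y edge -0.005262789342600168 0.000327801164017614 side +Y edge -0.007915420622501213 -0.00025344435253224577 0.06971215327960262 0.06963792012311375
0.154 wrist -Y edge -0.005200030214905357 -0.0006658967638446213 side +Y edge -0.007763438063291464 0.0046583030842995135 0.06877487436570291 0.0691467376021853
```

```bash
python3 - <<'E'
from h import *
np.set_printoptions(precision=4,suppress=True)
a=np.radians(-6.4);X=np.array([np.cos(a),np.sin(a),0]);Y=np.array([-np.sin(a),np.cos(a),0])
c=np.array([.398,.238,.29])+X*.006-Y*.002
arm.move_l(c,vel=.05);arm.hold(.3)
st();print(Rn.from_rotvec(sense()["orientation"]).as_matrix()[:,1])
snap("wrist","w9");snap("side","s9");snap("scene","c9")
arm.move_l([c[0],c[1],.235],vel=.06);st("foot at rim")
snap("wrist","w10");snap("side","s10");snap("scene","c10")
r=lambda x:cv2.resize(x,(400,300))
A=[cv2.imread(f"pics/{n}.png") for n in("w9","s9","w10","s10")]
L=[r(A[0][130:310,160:400]),r(A[1][190:370,300:540]),r(A[2][130:310,160:400]),r(A[3][190:370,300:540])]
cv2.imwrite("pics/v10.png",np.vstack([np.hstack(L[:2]),np.hstack(L[2:])]))
E
```

```text
t=32.34 [0.4037 0.2354 0.2901] F [ 0.7  0.  -1.1] M [0.04 0.13 0.06] gap 0.0362
[ 0.0002  0.0002 -1.    ]
foot at rim t=33.56 [0.4039 0.2354 0.2353] F [-0.2 -0.6 -0.1] M [ 0.07  0.09 -0.05] gap 0.0361
```

View pics/v10.png

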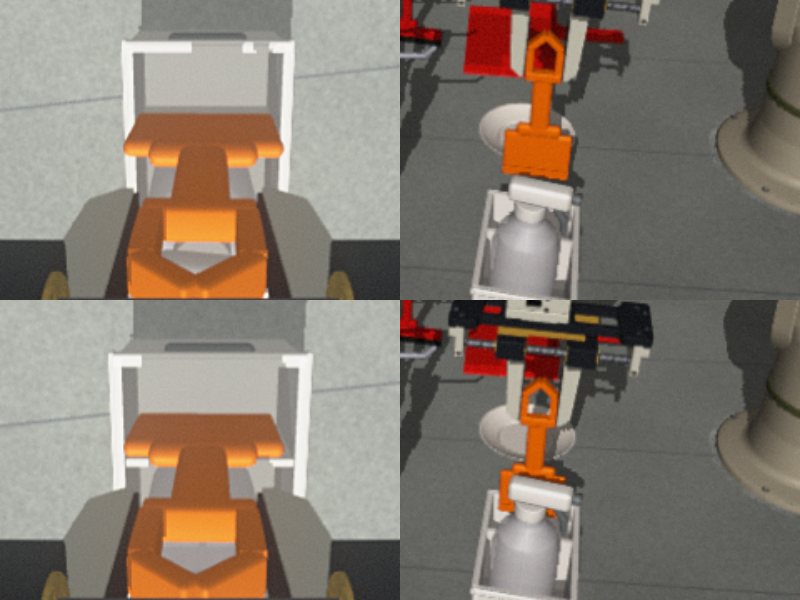

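```bash
python3 - <<'E'
from h import *
a=np.radians(-6.4);Y=np.array([-np.sin(a),np.cos(a),0])
c=np.array([.404,.2355,0])-Y*.004
arm.move_l([c[0],c[1],.20],vel=.06);st()
snap("wrist","w11")
arm.move_l([c[0],c[1],.165],vel=.05);st()
snap("wrist","w12");snap("scene","c12")
r=lambda x:cv2.resize(x,(400,300))
A=[cv2.imread(f"pics/{n}.png") for n in("w11","w12","c12")]
cv2.imwrite("pics/v12.png",np.vstack([np.hstack([r(A[0][130:310,160:400]),r(A[1][130:310,160:400])]),np.hstack([r(A[2][130:310,350:530]),r(A[1])])]))
E
```

```text
t=34.44 [0.4036 0.2315 0.2   ] F [ 0.1  0.3 -0.4] M [0.08 0.07 0.01] gap 0.0361
 t=35.34 [0.4036 0.2315 0.165 ] F [-0.4  0.1 -1.1] M [0.11 0.06 0.01] gap 0.0362
```

View pics/v12.png

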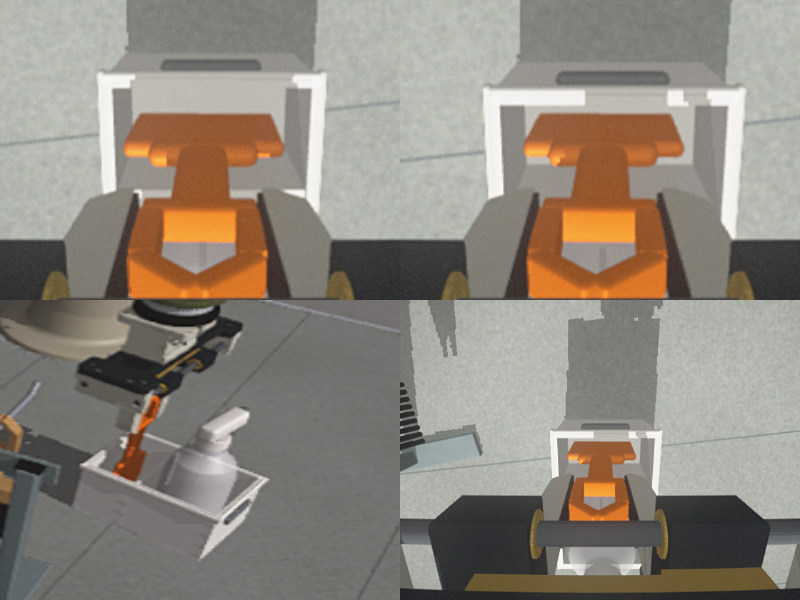

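```bash
python3 - <<'E'
from h import *
a=np.radians(-6.4);X=np.array([np.cos(a),np.sin(a),0])
c=np.array([.4036,.2315,0])-X*.002
z=.165
while z>.1535:
    z-=.0015 if z<.1605 else .004
    arm.move_l([c[0],c[1],z],vel=.03);s=sense();st("z%.4f"%z)
    if s["contact_force"][2]>4: break
arm.hold(.2);st()
snap("wrist","w13");snap("scene","c13");snap("side","s13")
r=lambda x:cv2.resize(x,(400,300))
A=[cv2.imread(f"pics/{n}.png") for n in("w13","c13","s13")]
cv2.imwrite("pics/v13.png",np.vstack([np.hstack([r(A[0][130:310,160:400]),r(A[0])]),np.hstack([r(A[1][130:310,350:530]),r(A[2][220:400,300:540])])]))
E
```

```text
z0.1610 t=35.74 [0.4014 0.2317 0.1609] F [ 0.4  0.4 -0.7] M [ 0.09  0.08 -0.01] gap 0.0358
z0.1570 t=36.02 [0.4015 0.2316 0.1568] F [ 0.2  0.1 -1.6] M [ 0.05  0.11 -0.03] gap 0.0362
z0.1555 t=36.27 [0.4009 0.2319 0.1559] F [-3.6  0.8  8.8] M [0.24 1.21 0.  ] gap 0.0360
 t=36.48 [0.4009 0.2319 0.1559] F [-3.4  0.2  8.4] M [0.22 1.22 0.01] gap 0.0362
```

View pics/v13.png

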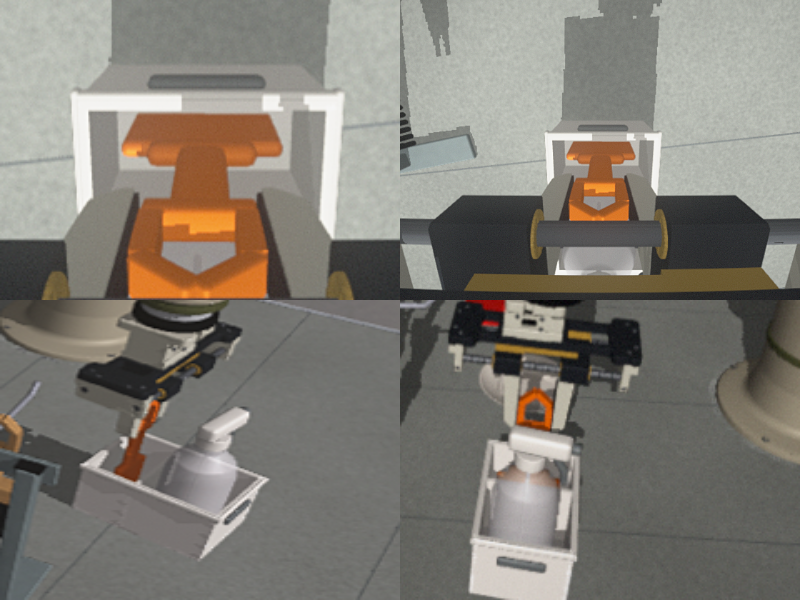

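```bash
python3 - <<'E'
from h import *
s=sense();p=s["tool_pos"]
arm.move_l([p[0],p[1],.1567],vel=.03);st("ease")
fingers.ungrasp();st("open")
arm.hold(.3)
snap("wrist","w14");snap("scene","c14");snap("side","s14")
r=lambda x:cv2.resize(x,(400,300))
A=[cv2.imread(f"pics/{n}.png") for n in("w14","c14","s14")]
cv2.imwrite("pics/v14.png",np.vstack([np.hstack([r(A[0][130:310,160:400]),r(A[0])]),np.hstack([r(A[1][130:310,350:530]),r(A[2][220:400,300:540])])]))
E
```

```text
ease t=36.88 [0.4011 0.2319 0.1567] F [ 0.5  0.7 -0.7] M [0.09 0.01 0.  ] gap 0.0359
open t=37.91 [0.4009 0.2319 0.1567] F [-0.3  0.4 -0.2] M [ 0.09  0.12 -0.01] gap 0.0929
```

View pics/v14.png

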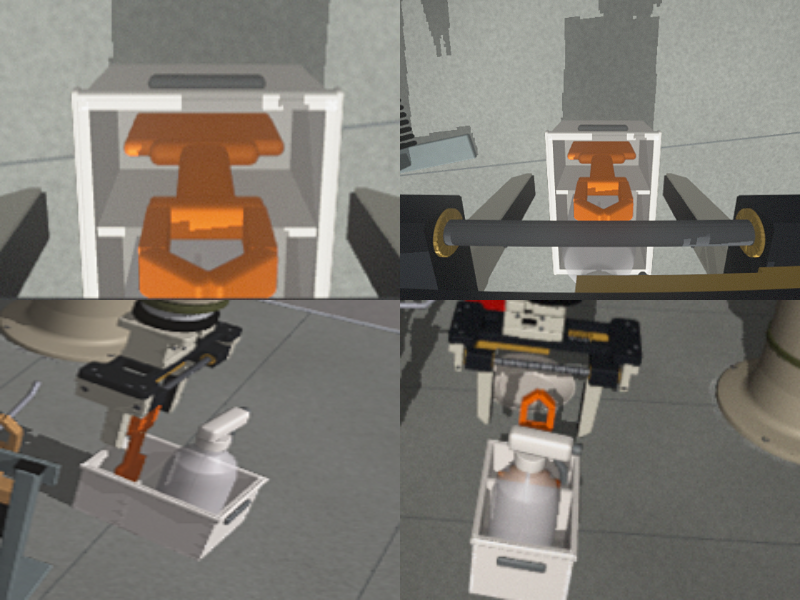

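```bash
python3 - <<'E'
from h import *
s=sense();p=s["tool_pos"]
arm.move_l([p[0],p[1],.30],vel=.10);st("up")
arm.move_l([.42,.12,.38],vel=.2);st()
arm.hold(.5)
snap("wrist","w15");snap("scene","c15");snap("side","s15")
r=lambda x:cv2.resize(x,(400,300))
A=[cv2.imread(f"pics/{n}.png") for n in("w15","c15","s15")]
cv2.imwrite("pics/v15.png",np.vstack([np.hstack([r(A[0]),r(A[1][110:290,170:410])]),np.hstack([r(A[1][130:310,350:530]),r(A[2][130:400,220:530])])]))
E
```

```text
up t=39.94 [0.4007 0.2317 0.2995] F [ 0.1  0.5 -0.4] M [0.12 0.1  0.05] gap 0.0927
 t=41.63 [0.42   0.1199 0.38  ] F [-0.4  0.1 -0.7] M [ 0.12  0.16 -0.03] gap 0.0927
```

View pics/v15.png

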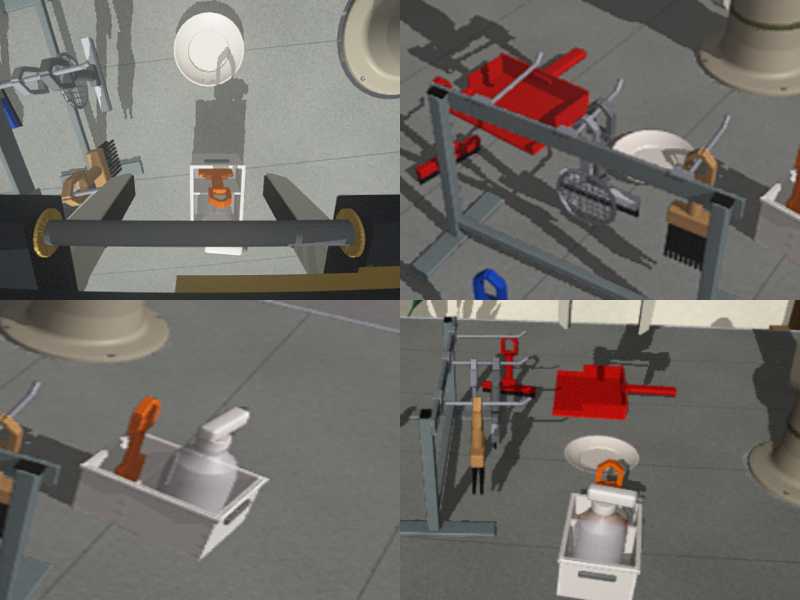

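All views show the goal state: the scraper stands in the narrow compartment, and the strainer and squeegee hang on the middle hook. Nothing else has moved. I'm handing in.

```bash
python3 - <<'E'
from h import *
arm.finish_job();st()
E
```

```text
the job is handed in; nothing more can be done
the job is handed in; nothing more can be done
```

The job is done and handed in, finishing at about 42 s of the 61 s allowed.

- **Order:** I hung the strainer (the foremost) on the spare middle hook about 40 mm from the rail. The squeegee followed, about 78 mm out. Then I took the scraper off its hook, turned it so its width ran along the caddy, and lowered it blade first into the narrow compartment. It touched the floor at about 9 N, and I eased off before letting go.
- **Last checks:** The final scene, side and wrist pictures show both things hanging on the spare hook and the crowded hook empty. The scraper stands nearly upright next to the spray bottle. The hand broom, spray bottle, saucer, dustpan and the red and blue look-alikes look unmoved, and the gripper is clear of everything.
- **Disagreement:** Above the slot, the scraper hung about 2° off vertical, which put its foot about 6 mm out. The wrist and side views also differed by a few millimetres on where the foot was. I shifted the arm by several millimetres to correct for this, and the blade went in without touching the walls.

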